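Fit the widest sanding drum to the bench sander

ROBOT

A 6-joint arm with a two-finger parallel gripper is mounted at the origin on the work surface. World frame = base frame: x ahead of the robot, y to its left, z up, the work surface at z = 0. Lengths are in m, angles in rad, forces in N, time in s.
With the tool pointing down it reaches from about 0.425 to 0.95 m from the base axis. Payload 3.5 kg.
Tool frame: the origin (TCP) lies on the centre line of the jaws, within the pads' length; the fingertips stand 19 mm ahead of it and the grasp point (between the pads) is the TCP; z points along the fingers, y is the line along which they close (so a half turn about z gives the same grasp; the last joint's range is limited). The gripper opens to 85 mm and grips with 20 to 120 N. Pads are 22 mm wide; open, the fingers measure 114 mm over their backs; the gripper's body (76 mm by 85 mm) begins 54 mm behind the grasp point. The pads swing forward as they close: fully open they stand 13 mm farther back than shut.
Start: joints at [1.003, 0.286, 1.577, -0, 1.279, -0.15], TCP at [0.274, 0.617, 0.25] pointing down, gripper open.
Joint ranges: [-2.77, 2.77], [-0.9, 2.22], [0.21, 2.48], [-1.53, 4.67], [0.24, 2.81], [-2.84, 2.84]. Speed limits (rad/s): [2.79, 2.79, 3.14, 3.14, 3.14, 3.14].

INTERFACE

Orientations are given as a unit quaternion [x, y, z, w].
In Python, from plant import ctrl, imaging gives the robot as it stands. The module is installed in compiled form; this text tells all that it offers.
- The arm moves only by the shell command python3 -m handwheel 'ROWS' [OPENING] [FORCE]. ROWS is JSON, one flat list of numbers, 6 for each row, row after row: the shift along the world's x, y, z in units of 150 mm (1.0 is 150 mm), then the turn, a rotation vector about the world's x, y, z in units of 90 degrees (1.0 is 90 degrees). In form: [tx, ty, tz, rx, ry, rz, tx, ty, tz, rx, ry, rz, ...]. A call has 1 to 5 rows; each row shifts and turns the commanded pose from where the row before left it; what a row does not reach is not made up. A row lasts 1/12 s, in which the tool goes at most 41.7 mm and 7.16 degrees, less where a joint would pass 70% of its speed; a pose out of reach is approached as far as the arm can. A call with a number of a shift or a turn outside -1 to 1 is refused whole. A call with a gripper value outside its range is refused whole. OPENING is the opening, from 0 (shut) to 1 (fully open), set as the call begins (- or left out, the last holds). The fingers move at their own pace and stop on an object; FORCE is the grip in N (left out, the last holds). Time passes only in rows, so rows that do not move let the fingers close. It gives the time, the measured TCP pose, the force, the opening and the grip force at its end, in the units of the state.
- ctrl.get_state(): the state, without advancing time (a new reading comes with each control period).
- imaging.read_camera(name): name is "scene" or "top"; returns (picture, depth): 480x640x3 uint8, blue, green, red; 480x640 float32, m along the optical axis (not along the pixel's ray), 0 where there is no reading.
- imaging.get_calibration(name): a dict with "fovy" (degrees; the focal length in pixels is half the picture's height over the tangent of half this angle, whatever the lens; pixels are square), "cx", "cy" (the principal point, pixels), "distortion" ([k1, k2, p1, p2, k3] as OpenCV has them; the pictures are not rectified), "R" (3x3) and "t" (3): a world point X has camera coordinates R X + t. Camera axes: x right, y down, z forward; pixel columns grow to the right and rows downward; lengths in m; the calibration is good to about 2 mm. A picture is of the moment at which its call begins. get_calibration takes no time and is no camera call.
- ctrl.sign_off(): hands the job in; it is judged then, once.
The state is a dict: "time": time; "qpos": joint angles; "dq": joint speeds; "joint_efforts": joint torques, N m; "eef_pos": TCP position; "tcp_rot": TCP orientation; "contact_force": force on the tool from outside, world axes, zero at the start; "wrist_torque": the same for the moment, N m; "opening": opening from 0.0 (shut) to 1.0 (fully open); "finger_force": force on a finger pad.
Only numpy, scipy, OpenCV 4.12 (cv2) and the standard library are available. Lean on these libraries where they do the work, as an engineer would, in place of code of your own. Each camera call takes 0.05 s, during which the arm holds its last target. There are 200 camera calls.

TASK

Take the widest of the three sanding drums off its sloping peg on the rack and fit it on the upright arbor of the red bench sander, castellated end down, turning it until its slots drop over the arbor's cross pin and it sits fully home on the flange. Do not ram it down: the arbor bends. Leave the other two drums hanging on their pegs and the tin and the offcut where they are.

Things in the scene. Friction and masses are not known exactly. Their poses are not given: they have to be found in the camera images.
- drum_wide: Widest drum: brown tube, 60 mm diameter, 60 mm long, 20 mm bore right through, about 0.2 kg. Origin: centre of the castellated end; z is the drum's axis, towards the plain end (up and robot-wards on the rack). The castellated end: four grey feet 8 mm high, out to 21 mm in x and y, with a cross of slots between them 10 mm wide, 8 mm deep, along the drum's own x and y axes. On any of the pegs.
- drum_mid: A like drum of 51 mm diameter, 60 mm long, same bore; origin and axes alike. It hangs on another peg and stays there.
- drum_slim: A like drum of 42 mm diameter, 60 mm long, same bore; origin and axes alike. It hangs on another peg and stays there.
- rack: Fixed wooden rack: base 300 mm wide (y), 16 mm thick; upright board 130 mm high, its front face the plane x=0. Origin on the bench under that face; z up, the pegs point to -x. Three 14 mm pegs leave the face at y=-100, 0, 100 mm, 105 mm above the bench, rising along (-0.375, 0, 0.927), 22 deg from vertical. Drums sit on 26 mm wide collars, 52 mm along the pegs, with 3 mm of play all round.
- peg0_tip (a point): Round end of the peg at y=-100 mm of the rack, 113 mm along the peg from the board; a drum lifted 61 mm along the peg is free of it.
- peg1_tip (a point): The end of the middle peg of the rack.
- peg2_tip (a point): The end of the peg at y = +100 mm of the rack.
- sander: Fixed sander: low red housing 200 x 200 mm, aluminium table on top 50 mm above the bench; origin on the bench under its centre, z up. In the middle stands a steel arbor: a 66 mm flange (face 6 mm above the table), a shaft of 17 mm diameter, its top 7 mm tapering to 7 mm, and a cross pin just above the flange. The arbor is braked: only a twist over 0.6 N m turns it.
- seat (a point): On the arbor's axis at the flange's face (56 mm above the bench): the drum's origin when home. The level cross pin (6 mm thick, 40 mm long) lies on the flange at an unknown angle, which the sander's yaw does not tell. At the wrong angle the drum stops on the pin, 6 mm above the flange; with either slot along the pin (within about 6 degrees) it drops home.
- arbor_tip (a point): The top of the arbor on its axis, 126 mm above the bench.
- wax_tin: A closed round tin of wax, 60 mm diameter, 34 mm high, on the bench; origin at the centre of its underside. A bystander.
- offcut: A flat L-shaped wooden offcut, about 55 x 70 x 18 mm, on the bench; origin at its underside. A bystander.
Mind the look-alikes: they are no part of the job. Leave any green look-alike of the drum_wide alone.

How it is judged:
By the outcome, as a careful person would: the job done as asked, in the order asked, and still so for the second after the job is handed in, with the robot touching nothing.
It also fails if it takes over 67 s, if anything falls off the work surface, if the arm or the gripper's body presses on something with over 40 N, if the wrist force passes 120 N, or if a joint passes its speed limit or range.

## Working session

There is one attempt and no reset: what is moved stays moved. The work goes in short steps, Python scripts to look and compute and a shell command to move; the robot and the scene stay as the last step left them, time stands still between calls to the robot, and variables do not carry over. Pictures are saved under pics/ and viewed, at most 10 in all, crops included, and the job is handed in when it is done.

```bash
mkdir -p pics
cat > h.py <<'E'
import numpy as np, cv2
from plant import ctrl, imaging
from scipy.spatial.transform import Rotation as Rot
def cal(n):
    c=imaging.get_calibration(n); f=240/np.tan(np.radians(c["fovy"])/2)
    K=np.array([[f,0,c["cx"]],[0,f,c["cy"]],[0,0,1]]); return K,np.array(c["distortion"],float),np.array(c["R"]),np.array(c["t"])
def ray(n,uv):
    K,d,R,t=cal(n); p=cv2.undistortPoints(np.float64(uv).reshape(-1,1,2),K,d)[:,0]
    return -R.T@t, np.c_[p,np.ones(len(p))]@R   # dir with depth scale 1
def plane(n,uv,z):
    o,D=ray(n,uv); return o+D*((z-o[2])/D[:,2])[:,None]
def cloud(n,dep):
    v,u=np.mgrid[:480,:640]; o,D=ray(n,np.c_[u.ravel(),v.ravel()])
    return (o+D*dep.reshape(-1,1)).reshape(480,640,3)
def proj(n,P):
    K,d,R,t=cal(n); return cv2.projectPoints(np.float64(P).reshape(-1,1,3),cv2.Rodrigues(R)[0],t,K,d)[0][:,0]
E
python3 - <<'E'
from h import *
for n in("scene","top"):
    im,d=imaging.read_camera(n); cv2.imwrite(f"pics/{n}0.png",im); np.save(f"{n}0.npy",d)
    K,di,R,t=cal(n); print(n,-R.T@t,R[2],K[0,0],(d>0).mean())
print(ctrl.get_state())
E
```

```text
scene [ 1.03988921 -0.37664582  1.24190674] [-0.42698685  0.25370941 -0.8679365 ] 532.0144326580815 0.995849609375
top [ 0.33946138 -0.02802932  1.17357593] [ 0.15512113 -0.01541284 -0.98777522] 447.3297961598459 0.9961067708333333
{'time': 0.1, 'qpos': array([ 1.00302113e+00,  2.87102167e-01,  1.57804895e+00, -2.36703306e-05,
        1.27864662e+00, -1.49997039e-01]), 'dq': array([ 0.00067843, -0.00165739, -0.00514339, -0.00068294,  0.00036457,
       -0.00079571]), 'joint_efforts': array([ 9.16278659e-04, -4.07290077e+01, -2.93702781e+01, -1.36667641e-04,
        3.32483185e-03,  2.98844256e-06]), 'eef_pos': array([0.27353307, 0.61646798, 0.24905882]), 'tcp_rot': array([ 2.07369782e-01,  9.78262009e-01, -1.03627435e-03, -3.76638472e-04]), 'contact_force': array([-0.50728133, -0.28450537,  0.76309116]), 'wrist_torque': array([-0.04024262,  0.00690537,  0.0509638 ]), 'finger_force': 0.0, 'opening': 1.0013587713659122}
```

View pics/scene0.png

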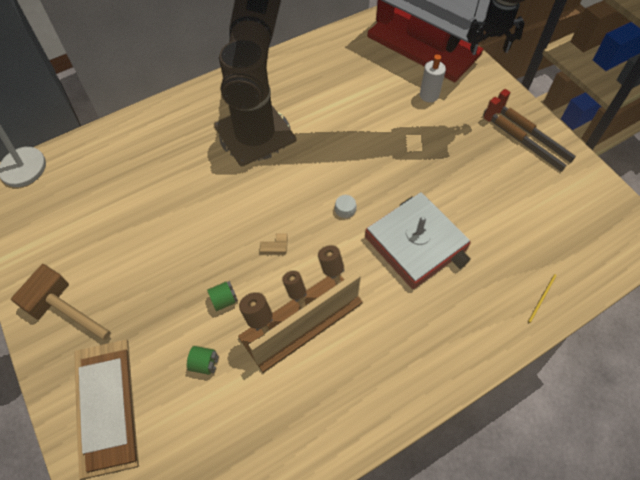

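View pics/top0.png

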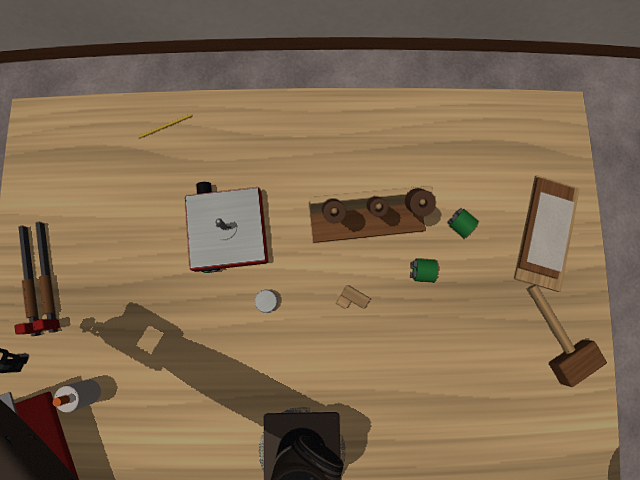

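The scene picture shows the drums at about (255,308) wide, (293,285) slim and (331,261) mid. In the top picture the wide one is at (422,202), the arbor at (225,224) and a green look-alike at (463,222). Next I'll measure them from the depth data.

Run:
```python
from h import *
T=cloud("top",np.load("top0.npy")); S=cloud("scene",np.load("scene0.npy"))
for n,c,box in(("top",T,[(395,440,175,225),(365,390,190,220),(320,350,195,225),(205,245,205,245)]),("scene",S,[(235,275,285,330),(280,306,265,305),(315,345,240,280),(405,432,210,245)])):
    im=cv2.imread(f"pics/{n}0.png")
    for u0,u1,v0,v1 in box:
        P=c[v0:v1,u0:u1].reshape(-1,3); z=P[:,2]
        print(n,(u0,v0),"zmax",np.percentile(z,99.5))
        for lo,hi in((.05,.065),(.08,.128),(.128,.16),(.16,.18),(.18,.2),(.2,.215),(.215,.25)):
            m=(z>lo)&(z<hi)
            if m.sum()>5: print("   ",lo,m.sum(),P[m].mean(0).round(4),P[m].min(0).round(3),P[m].max(0).round(3))
# sander table plane & outline, rack board top
for n,c in(("top",T),("scene",S)):
    m=(abs(c[...,2]-.05)<.006)&(abs(c[...,0]-.57)<.15)&(c[...,1]>.05)&(c[...,1]<.4)
    k,l,st,ce=cv2.connectedComponentsWithStats(m.astype(np.uint8)); i=1+st[1:,4].argmax(); P=c[l==i]
    print(n,"table",cv2.minAreaRect(P[:,:2].astype(np.float32)),P[:,2].mean(),st[i])
    m=(abs(c[...,2]-.13)<.006)&(c[...,0]>.45)&(c[...,0]<.75)&(c[...,1]<.05)&(c[...,1]>-.4)
    P=c[m];print(n,"boardtop",len(P),cv2.minAreaRect(P[:,:2].astype(np.float32)))
    # pegs / drum
for n in("top","scene"):
    im=cv2.imread(f"pics/{n}0.png")
a=cv2.resize(cv2.imread("pics/top0.png")[170:250,300:480],None,fx=4,fy=4,interpolation=2)
b=cv2.resize(cv2.imread("pics/scene0.png")[195:265,370:470],None,fx=4,fy=4,interpolation=2)
o=np.zeros((600,720,3),np.uint8);o[:320,:720]=a;o[320:600,:400]=b;
o[330:590,410:710]=cv2.resize(cv2.imread("pics/scene0.png")[275:340,225:300],(300,260),interpolation=2)
cv2.imwrite("pics/c1.png",o)
```

```text
top (395, 175) zmax 0.2201783392527952
    0.05 13 [ 0.6287 -0.2622  0.0568] [ 0.627 -0.276  0.052] [ 0.63  -0.25   0.064]
    0.08 44 [ 0.6279 -0.256   0.1074] [ 0.624 -0.318  0.081] [ 0.648 -0.239  0.128]
    0.128 155 [ 0.6359 -0.2769  0.1315] [ 0.583 -0.329  0.128] [ 0.647 -0.237  0.159]
    0.16 46 [ 0.6027 -0.2623  0.1732] [ 0.574 -0.289  0.163] [ 0.629 -0.251  0.18 ]
    0.18 109 [ 0.59   -0.2716  0.1927] [ 0.559 -0.304  0.18 ] [ 0.627 -0.252  0.2  ]
    0.2 415 [ 0.5838 -0.2818  0.2076] [ 0.558 -0.312  0.2  ] [ 0.619 -0.253  0.215]
    0.215 102 [ 0.6027 -0.2824  0.2174] [ 0.588 -0.31   0.215] [ 0.612 -0.258  0.222]
top (365, 190) zmax 0.46277330393847815
    0.05 6 [ 0.6237 -0.2134  0.0563] [ 0.62  -0.235  0.051] [ 0.626 -0.174  0.061]
    0.08 51 [ 0.6246 -0.204   0.1102] [ 0.619 -0.231  0.082] [ 0.638 -0.165  0.128]
    0.128 148 [ 0.6292 -0.1934  0.132 ] [ 0.589 -0.223  0.128] [ 0.638 -0.164  0.16 ]
    0.16 20 [ 0.596  -0.1706  0.1729] [ 0.579 -0.187  0.16 ] [ 0.612 -0.161  0.18 ]
    0.18 56 [ 0.5882 -0.1754  0.1909] [ 0.558 -0.193  0.181] [ 0.609 -0.161  0.2  ]
    0.2
[... 2441 characters left out ...]
8  0.0531] [0.491 0.143 0.05 ] [0.611 0.263 0.065]
    0.08 76 [0.5704 0.1866 0.1058] [0.561 0.181 0.08 ] [0.576 0.197 0.126]
top table ((0.5681054592132568, 0.18813355267047882), (0.1979069858789444, 0.197427898645401), 5.926258087158203) 0.05094717130227903 [ 185  187   82   83 5297]
top boardtop 681 ((0.6279819011688232, -0.18008078634738922), (0.018555520102381706, 0.29911863803863525), 4.7644362449646)
scene table ((0.5827959179878235, 0.19047799706459045), (0.228789821267128, 0.19923582673072815), 5.838860988616943) 0.05095001842493472 [ 368  193  103   90 4508]
scene boardtop 1043 ((0.6231895089149475, -0.1784016638994217), (0.02831677906215191, 0.3003166913986206), 5.345694541931152)
```

View pics/c1.png

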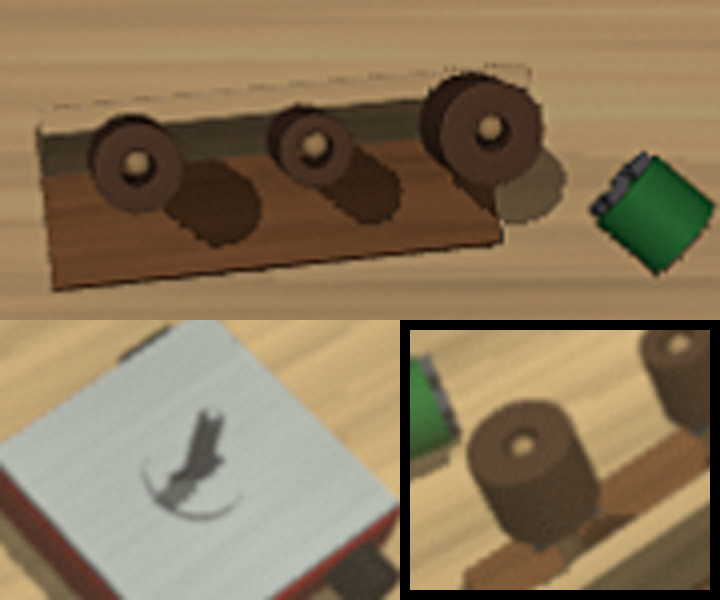

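The crop shows the wide drum's bore and peg tip at top-view pixel (422,202), with a clear gap to the next drum. The arbor's pin points to the lower left from the shaft base, near scene pixel (412,240). I'll refine the numbers next.

Run:
```python
from h import *
psi=None
T=cloud("top",np.load("top0.npy")); S=cloud("scene",np.load("scene0.npy"))
# plain-end plane of wide drum: points near expected plane
for n,c,g in(("top",T,(.588,-.282)),("scene",S,(.590,-.281))):
    P=c.reshape(-1,3); P=P[(np.hypot(P[:,0]-g[0],P[:,1]-g[1])<.04)&(P[:,2]>.19)&(P[:,2]<.23)]
    ctr=np.array([*g,.209]); nrm=np.array([-.373,-.033,.927])
    for k in range(4):
        Q=P[abs((P-ctr)@nrm)<.003]; m=Q.mean(0); w=np.linalg.svd(Q-m)[2][2]; nrm=w*np.sign(w[2]); ctr=m
    e1=np.cross(nrm,[1,0,0]);e1/=np.linalg.norm(e1);e2=np.cross(nrm,e1)
    (cx,cy),r=cv2.minEnclosingCircle(np.float32(np.c_[(Q-ctr)@e1,(Q-ctr)@e2]))
    print(n,len(Q),"mean",ctr.round(4),"circ",(ctr+cx*e1+cy*e2).round(4),r,"n",nrm.round(4))
# peg tips from bright spot
for n,b in(("top",[(412,432,192,212),(370,388,198,214),(325,343,203,220)]),("scene",[(245,265,290,305),(285,300,272,286),(322,338,246,262)])):
    g=cv2.cvtColor(cv2.imread(f"pics/{n}0.png"),cv2.COLOR_BGR2GRAY).astype(float)
    for u0,u1,v0,v1 in b:
        w=g[v0:v1,u0:u1]; w=np.where(w>110,w-110,0); v,u=np.mgrid[v0:v1,u0:u1]
        if w.sum(): uv=[(w*u).sum()/w.sum(),(w*v).sum()/w.sum()]; print(n,"peg",np.round(uv,1),plane(n,[uv],.2098).round(4))
# arbor ideal overlay + zoom, both cams
o=[]
for n,u,v in(("top",225,224),("scene",418,232)):
    im=cv2.imread(f"pics/{n}0.png")[v-25:v+25,u-25:u+25]; im=cv2.resize(im,(400,400),interpolation=cv2.INTER_CUBIC)
    im=cv2.normalize(im,None,0,255,cv2.NORM_MINMAX)
    for p in proj(n,[[.5685,.189,.062],[.5685,.189,.126]]): q=((p-[u-25,v-25]+.5)*8-.5).astype(int); cv2.circle(im,tuple(map(int,q)),4,(0,0,255),1)
    o.append(im)
cv2.imwrite("pics/c2.png",np.hstack(o))
```

```text
top 446 mean [ 0.5848 -0.2834  0.209 ] circ [ 0.5841 -0.2834  0.2087] 0.030376657843589783 n [-0.3712 -0.0176  0.9284]
scene 423 mean [ 0.5871 -0.2821  0.2095] circ [ 0.5862 -0.2824  0.2092] 0.030957745388150215 n [-0.3657 -0.0354  0.9301]
top peg [422.  200.9] [[ 0.589  -0.2818  0.2098]]
top peg [378.  205.4] [[ 0.5797 -0.1823  0.2098]]
top peg [333.4 209.8] [[ 0.5707 -0.0826  0.2098]]
scene peg [254. 292.] [[ 0.5673 -0.2672  0.2098]]
scene peg [290.6 275.7] [[ 0.574  -0.1819  0.2098]]
scene peg [329.2 249.7] [[ 0.5625 -0.0776  0.2098]]
```

View pics/c2.png

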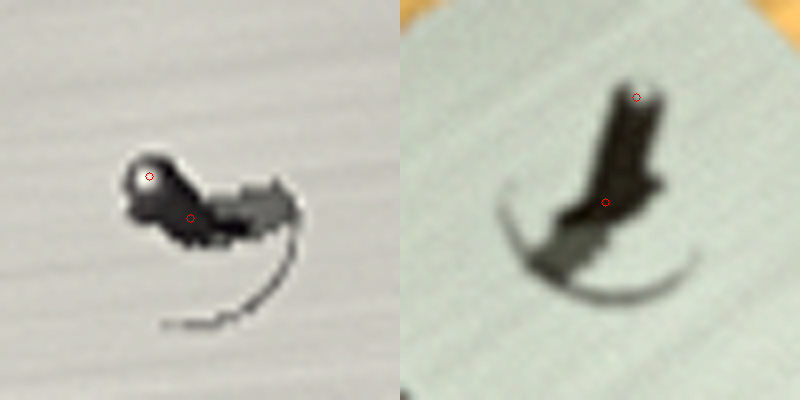

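```bash
python3 - <<'E'
from h import *
for n,o,pts in(("top",(200,199),[(135,210),(245,230)]),("scene",(393,207),[(562-400,220),(658-400,185)])):
    uv=[((x+.5)/8-.5+o[0],(y+.5)/8-.5+o[1]) for x,y in pts]; P=plane(n,uv,.060); d=P[1]-P[0]
    print(n,P.round(4),np.linalg.norm(d),np.degrees(np.arctan2(d[1],d[0])))
E
python3 -m handwheel '[0.078,-0.2403,0.04,0,0,-0.067,0.078,-0.2403,0.04,0,0,-0.067,0.078,-0.2403,0.04,0,0,-0.067,0.078,-0.2403,0.04,0,0,-0.067,0.078,-0.2403,0.04,0,0,-0.067]' 1
python3 -m handwheel '[0.078,-0.2403,0.04,0,0,-0.067,0.078,-0.2403,0.04,0,0,-0.067,0.078,-0.2403,0.04,0,0,-0.067,0.078,-0.2403,0.04,0,0,-0.067,0.078,-0.2403,0.04,0,0,-0.067]'
```

```text
top [[0.5721 0.2072 0.06  ]
 [0.5651 0.172  0.06  ]] 0.03595073252563136 -101.29952893219348
scene [[0.5658 0.174  0.06  ]
 [0.5713 0.2085 0.06  ]] 0.03489012182771176 80.9251581716246
time: 0.52
eef_pos: [0.3322, 0.4349, 0.2798]
tcp_rot: [0.457, 0.89, -0.001, -0.0]
contact_force: [0.9, -0.4, -0.4]
opening: 0.998
finger_force: 0.0
time: 0.93
eef_pos: [0.3906, 0.2547, 0.3102]
tcp_rot: [0.672, 0.74, -0.0, -0.0]
contact_force: [0.1, 0.0, -0.3]
opening: 1.004
finger_force: 0.0
```

Both views put the pin at about 80° in the world frame, centred near (0.5686, 0.190). I'll carry on with the move.

```bash
python3 -m handwheel '[0.078,-0.2403,0,0,0,-0.067,0.078,-0.2403,0,0,0,-0.067,0.078,-0.2403,0,0,0,-0.067,0.078,-0.2403,0,0,0,-0.067,0.078,-0.2403,0,0,0,-0.067]'
python3 -m handwheel '[0.078,-0.2403,0,0,0,-0.067,0.078,-0.2403,0,0,0,-0.067,0.078,-0.2403,0,0,0,-0.067,0.078,-0.2403,0,0,0,-0.067,0.078,-0.2403,0,0,0,-0.067]'
python3 -m handwheel '[0.078,-0.2403,0,0,0,-0.067,0.078,-0.2403,0,0,0,-0.067,0.078,-0.2403,0,0,0,-0.067,0.078,-0.2403,0,0,0,-0.067,0.078,-0.2403,0,0,0,-0.067]'
python3 -m handwheel '[0,0,0,0.0056,-0.0608,0,0,0,0,0.0056,-0.0608,0,0,0,0,0.0056,-0.0608,0,0,0,0,0.0056,-0.0608,0,0,0,0,0,0,0]'
cat >> h.py <<'E'
def err(pos,zax,yax):
    s=ctrl.get_state(); R=Rot.from_quat(s["tcp_rot"]).as_matrix()
    z=np.array(zax,float);z/=np.linalg.norm(z);y=np.array(yax,float);y-=z*(y@z);y/=np.linalg.norm(y)
    if y@R[:,1]<0:y=-y
    G=np.c_[np.cross(y,z),y,z]; rv=Rot.from_matrix(G@R.T).as_rotvec()
    print("shift u",((np.array(pos)-s["eef_pos"])/.15).round(4),"turn u",(np.degrees(rv)/90).round(4),"q",s["qpos"].round(2),"t",round(s["time"],2),"F",s["contact_force"].round(1))
E
python3 -c "
from h import *
n=np.array([-.3734,-.0343,.927]);g=np.array([.5935,-.2818,.1905])
err(g+.075*n,-n,[-.0915,.9958,0])"
```

```text
time: 1.35
eef_pos: [0.4492, 0.0744, 0.31]
tcp_rot: [0.842, 0.54, -0.0, -0.0]
contact_force: [2.3, 0.9, 0.0]
opening: 1.002
finger_force: 0.0
time: 1.77
eef_pos: [0.5077, -0.1058, 0.3099]
tcp_rot: [0.953, 0.302, -0.0, -0.0]
contact_force: [0.5, 0.4, 0.2]
opening: 0.997
finger_force: 0.0
time: 2.18
eef_pos: [0.5664, -0.2859, 0.3095]
tcp_rot: [0.999, 0.044, -0.0, -0.0]
contact_force: [0.5, 1.0, 1.1]
opening: 1.001
finger_force: 0.0
time: 2.6
eef_pos: [0.5642, -0.2841, 0.308]
tcp_rot: [0.981, 0.044, 0.19, -0.01]
contact_force: [-0.5, 0.2, -0.6]
opening: 1.002
finger_force: 0.0
shift u [ 0.0089 -0.0021 -0.3195] turn u [-0.0015 -0.0015  0.0006] q [-0.73  0.    1.82  0.32  1.08  0.63] t 2.6 F [-0.5  0.2 -0.6]
```

```bash
python3 -m handwheel '[0.003,-0.0007,-0.107,0,0,0,0.003,-0.0007,-0.107,0,0,0,0.003,-0.0007,-0.106,0,0,0,0.0467,0.0043,-0.116,0,0,0,0.0467,0.0043,-0.116,0,0,0]'
python3 -m handwheel '[0.0467,0.0043,-0.116,0,0,0,0.0467,0.0043,-0.1155,0,0,0,0,0,0,0,0,0]'
python3 -c "
from h import *
n=np.array([-.3734,-.0343,.927]);g=np.array([.5935,-.2818,.1905])
err(g,-n,[-.0915,.9958,0])
for c in('top','scene'):
    im,d=imaging.read_camera(c); cv2.imwrite(f'pics/{c}1.png',im)
    if c=='top': a=cv2.resize(im[160:260,360:480],(480,400),interpolation=2)
    else: b=cv2.resize(im[250:350,210:330],(480,400),interpolation=2)
cv2.imwrite('pics/c3.png',cv2.resize(np.hstack([a,b]),(800,333)))"
```

```text
time: 3.02
eef_pos: [0.582, -0.2831, 0.2269]
tcp_rot: [0.981, 0.046, 0.189, -0.009]
contact_force: [0.0, 0.2, 0.1]
opening: 0.997
finger_force: 0.0
time: 3.27
eef_pos: [0.5948, -0.28, 0.1878]
tcp_rot: [0.981, 0.046, 0.187, -0.012]
contact_force: [-1.0, 1.1, -1.3]
opening: 0.998
finger_force: 0.0
shift u [-0.0085 -0.0122  0.0183] turn u [-0.003  -0.0056 -0.0017] q [-0.69  0.17  1.86  0.35  0.87  0.59] t 3.27 F [-1.   1.1 -1.3]
```

View pics/c3.png

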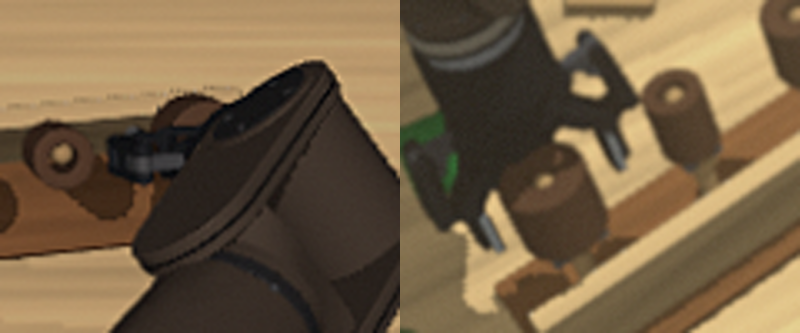

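The crop shows the two fingers straddling the wide drum, with tips at about (490,245) and (620,165) and the drum centre between them. I'll make a small correction and then close.

```bash
python3 -m handwheel '[-0.0085,-0.0122,0.015,0,-0.005,0,0,0,0,0,0,0]'
python3 -m handwheel '[0,0,0,0,0,0,0,0,0,0,0,0,0,0,0,0,0,0,0,0,0,0,0,0,0,0,0,0,0,0]' 0 60
python3 -m handwheel '[0,0,0,0,0,0,0,0,0,0,0,0,0,0,0,0,0,0,0,0,0,0,0,0,0,0,0,0,0,0]'
python3 -c "
from h import *
n=np.array([-.3734,-.0343,.927]);g=np.array([.5935,-.2818,.1905])
err(g,-n,[-.0915,.9958,0]); print(ctrl.get_state()['wrist_torque'])"
```

```text
time: 3.53
eef_pos: [0.5949, -0.2846, 0.1974]
tcp_rot: [0.98, 0.046, 0.195, -0.007]
contact_force: [0.3, -0.2, 0.0]
opening: 1.0
finger_force: 0.0
time: 3.95
eef_pos: [0.5944, -0.2835, 0.1969]
tcp_rot: [0.98, 0.046, 0.194, -0.009]
contact_force: [-4.5, 3.5, 5.4]
opening: 0.691
finger_force: 62.9
time: 4.37
eef_pos: [0.5943, -0.2835, 0.1969]
tcp_rot: [0.98, 0.046, 0.194, -0.009]
contact_force: [-4.4, 2.1, 5.1]
opening: 0.695
finger_force: 62.9
shift u [-0.0056  0.0115 -0.0428] turn u [ 0.0001  0.0047 -0.0014] q [-0.7   0.16  1.86  0.36  0.87  0.58] t 4.37 F [-4.4  2.1  5.1]
[0.41092963 0.48297935 0.18626411]
```

```bash
python3 -m handwheel '[-0.025,-0.0023,0.062,0,0,0,-0.025,-0.0023,0.062,0,0,0,0,0,0,0,0,0]'
python3 -m handwheel '[-0.025,-0.0023,0.062,0,0,0,-0.025,-0.0023,0.062,0,0,0,-0.025,-0.0023,0.062,0,0,0,-0.025,-0.0023,0.062,0,0,0,0,0,0,0,0,0]'
python3 -m handwheel '[-0.025,-0.0023,0.062,0,0,0,-0.025,-0.0023,0.062,0,0,0,-0.025,-0.0023,0.062,0,0,0,-0.025,-0.0023,0.062,0,0,0,0,0,0,0,0,0]'
python3 -c "
from h import *
err([.45,-.2,.35],[0,0,-1],[-.0915,.9958,0]); print(ctrl.get_state()['wrist_torque'])"
```

```text
time: 4.62
eef_pos: [0.5871, -0.2847, 0.2156]
tcp_rot: [0.98, 0.046, 0.195, -0.008]
contact_force: [1.5, 0.9, 0.1]
opening: 0.694
finger_force: 66.5
time: 5.03
eef_pos: [0.5717, -0.2867, 0.253]
tcp_rot: [0.98, 0.046, 0.195, -0.007]
contact_force: [0.3, 0.2, -2.2]
opening: 0.695
finger_force: 66.6
time: 5.45
eef_pos: [0.5572, -0.2882, 0.2916]
tcp_rot: [0.98, 0.046, 0.196, -0.007]
contact_force: [0.1, -0.8, -1.0]
opening: 0.692
finger_force: 66.6
shift u [-0.7148  0.5878  0.3891] turn u [-0.02    0.2506 -0.0009] q [-0.75  0.    1.85  0.33  1.04  0.6 ] t 5.45 F [ 0.1 -0.8 -1. ]
[-0.03428763  0.26441456 -0.05088746]
```

```bash
python3 -m handwheel '[0,0,0.07,-0.005,0.0627,0,0,0,0.07,-0.005,0.0627,0,0,0,0.07,-0.005,0.0627,0,0,0,0.07,-0.005,0.0627,0,0,0,0.05,0,0,0]'
python3 -m handwheel '[0.005,0.2125,0,0,0,0,0.005,0.2125,0,0,0,0,0.005,0.2125,0,0,0,0,0.005,0.2125,0,0,0,0,0.005,0.2125,0,0,0,0]'
python3 -m handwheel '[0.005,0.2125,0,0,0,0,0.005,0.2125,0,0,0,0,0.005,0.2125,0,0,0,0,0.005,0.2125,0,0,0,0,0.005,0.2125,0,0,0,0]'
python3 -m handwheel '[0.005,0.2125,0,0,0,0,0.005,0.2125,0,0,0,0,0.005,0.2125,0,0,0,0,0.005,0.2125,0,0,0,0,0.005,0.2125,0,0,0,0]'
python3 -m handwheel '[0,0,0,0,0,0,0,0,0,0,0,0]'
python3 -c "
from h import *
err([.5686,.19,.225],[0,0,-1],[-.0915,.9958,0]); print(ctrl.get_state()['wrist_torque'])"
```

```text
time: 5.87
eef_pos: [0.5589, -0.287, 0.3386]
tcp_rot: [0.999, 0.047, -0.002, -0.002]
contact_force: [0.2, -0.2, -2.0]
opening: 0.696
finger_force: 66.6
time: 6.28
eef_pos: [0.5603, -0.1264, 0.3372]
tcp_rot: [0.999, 0.046, -0.001, -0.003]
contact_force: [1.6, -0.6, -2.5]
opening: 0.689
finger_force: 66.6
time: 6.7
eef_pos: [0.564, 0.0331, 0.3374]
tcp_rot: [0.999, 0.046, -0.001, -0.003]
contact_force: [-0.3, 0.6, -2.6]
opening: 0.696
finger_force: 66.6
time: 7.12
eef_pos: [0.5678, 0.1924, 0.3374]
tcp_rot: [0.999, 0.046, -0.001, -0.003]
contact_force: [0.8, -0.5, -2.0]
opening: 0.695
finger_force: 66.6
time: 7.28
eef_pos: [0.5677, 0.1923, 0.3371]
tcp_rot: [0.999, 0.047, -0.002, -0.003]
contact_force: [-0.0, -0.6, -3.6]
opening: 0.693
finger_force: 66.6
shift u [ 0.0062 -0.0153 -0.7473] turn u [-0.0031 -0.0023 -0.0021] q [0.16 0.07 1.67 0.01 1.41 1.63] t 7.28 F [-0.  -0.6 -3.6]
[-0.01742349 -0.00442007 -0.00499817]
```

```bash
python3 -m handwheel '[0.0062,-0.0153,-0.15,-0.003,-0.002,-0.002,0,0,-0.15,0,0,0,0,0,-0.15,0,0,0,0,0,-0.15,0,0,0,0,0,-0.147,0,0,0]'
python3 -m handwheel '[0,0,0,0,0,0,0,0,0,0,0,0]'
python3 - <<'E'
from h import *
err([.5686,.19,.225],[0,0,-1],[-.0915,.9958,0])
s=ctrl.get_state()
o=[]
for n,(u,v) in(("scene",(425,195)),("top",(225,215))):
    im,d=imaging.read_camera(n); cv2.imwrite(f"pics/{n}2.png",im); np.save(f"{n}2.npy",d)
    c=cloud(n,d); m=(np.hypot(c[...,0]-.5686,c[...,1]-.19)<.05)&(c[...,2]>.165)&(c[...,2]<.25)
    hsv=cv2.cvtColor(im,cv2.COLOR_BGR2HSV); br=m&(hsv[...,0]<20)&(hsv[...,1]>70); P=c[br]; print(n,br.sum())
    for lo in np.arange(.165,.25,.008):
        Q=P[(P[:,2]>lo)&(P[:,2]<lo+.008)]
        if len(Q)>4:
            A=np.c_[2*Q[:,:2],np.ones(len(Q))]; x=np.linalg.lstsq(A,(Q[:,:2]**2).sum(1)-.0,rcond=None)[0]
            # fixed radius fit
            from scipy.optimize import least_squares
            f=least_squares(lambda p:np.hypot(Q[:,0]-p[0],Q[:,1]-p[1])-.03,[.5686,.19],loss="soft_l1",f_scale=.001)
            print(round(lo,3),len(Q),f.x.round(4),round(np.sqrt(np.mean(f.fun**2)),4))
    o.append(cv2.resize(im[v-37:v+38,u-37:u+38],(400,400),interpolation=cv2.INTER_CUBIC))
cv2.imwrite("pics/c4.png",cv2.convertScaleAbs(np.hstack(o),alpha=1.6))
E
```

```text
time: 7.7
eef_pos: [0.5691, 0.1871, 0.2244]
tcp_rot: [0.999, 0.044, -0.0, 0.0]
contact_force: [1.1, -0.2, -2.4]
opening: 0.696
finger_force: 66.6
time: 7.87
eef_pos: [0.5683, 0.1873, 0.2241]
tcp_rot: [0.999, 0.044, -0.002, 0.0]
contact_force: [0.2, 0.3, -2.3]
opening: 0.687
finger_force: 66.6
shift u [0.0017 0.0177 0.0061] turn u [ 0.0007 -0.0026  0.0027] q [ 0.15  0.14  1.79 -0.    1.21  1.63] t 7.87 F [ 0.2  0.3 -2.3]
scene 335
0.189 7 [0.5634 0.1876] 0.0008
0.197 22 [0.5633 0.1864] 0.0014
0.205 25 [0.5639 0.1871] 0.0011
0.213 33 [0.5639 0.1864] 0.0052
0.221 28 [0.5637 0.185 ] 0.0045
0.229 86 [0.5599 0.1807] 0.0072
0.237 132 [0.5554 0.1858] 0.0068
top 87
0.189 9 [0.5654 0.1872] 0.0005
0.197 13 [0.565  0.1873] 0.0004
0.205 10 [0.5646 0.1871] 0.0005
0.213 13 [0.5659 0.1867] 0.0005
0.221 6 [0.5653 0.1876] 0.0007
0.229 11 [0.5641 0.1875] 0.0022
0.237 24 [0.558  0.1908] 0.0021
```

View pics/c4.png

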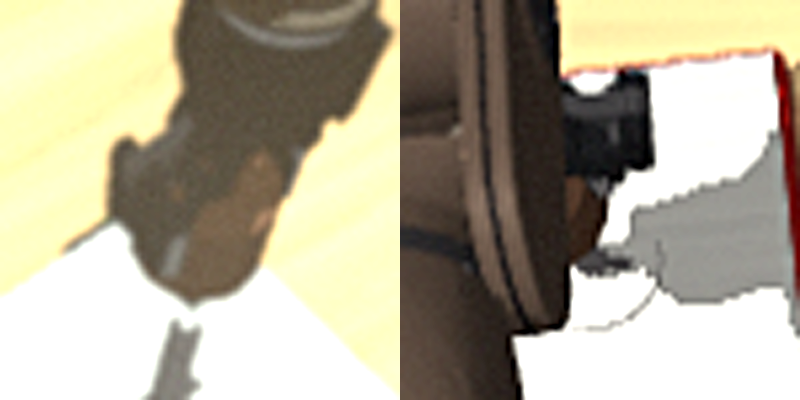

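The left crop shows the drum hanging upright above the arbor with its castellated end down. Its axis fits at about (0.5645, 0.187). I'll fit the arbor shaft the same way for the offset.

Run:
```python
from h import *
from scipy.optimize import least_squares
for n in("scene","top"):
    c=cloud(n,np.load(f"{n}0.npy")).reshape(-1,3); Q=c[(np.hypot(c[:,0]-.5686,c[:,1]-.19)<.025)&(c[:,2]>.075)&(c[:,2]<.117)]
    f=least_squares(lambda p:np.hypot(Q[:,0]-p[0],Q[:,1]-p[1])-.0085,[.5686,.19],loss="soft_l1",f_scale=.001); print(n,len(Q),f.x.round(4),np.abs(f.fun).mean())
```

```text
scene 59 [0.5666 0.1908] 0.0009511286356847741
top 33 [0.5692 0.1901] 0.00033829673912020376
```

```bash
python3 -m handwheel '[0.024,0.023,-0.1,0,0,0,0,0,-0.1,0,0,0,0,0,-0.1,0,0,0,0,0,0,0,0,0]'
python3 -m handwheel '[0,0,-0.033,0,0,0,0,0,-0.033,0,0,0,0,0,0,0,0,0]'
python3 -m handwheel '[0,0,-0.033,0,0,0,0,0,0,0,0,0]'
python3 -c "
from h import *
err([.5722,.1907,.165],[0,0,-1],[-.0915,.9958,0]); print(ctrl.get_state()['wrist_torque'])"
```

```text
time: 8.3
eef_pos: [0.5721, 0.1917, 0.1794]
tcp_rot: [0.999, 0.044, -0.002, 0.001]
contact_force: [-0.9, -0.7, -2.9]
opening: 0.696
finger_force: 66.6
time: 8.55
eef_pos: [0.5731, 0.1921, 0.1712]
tcp_rot: [0.999, 0.044, 0.0, 0.0]
contact_force: [-0.5, 0.6, -1.9]
opening: 0.691
finger_force: 66.6
time: 8.72
eef_pos: [0.5727, 0.1921, 0.1655]
tcp_rot: [0.999, 0.044, -0.0, 0.0]
contact_force: [-0.3, -0.6, -2.8]
opening: 0.694
finger_force: 66.6
shift u [-0.0034 -0.009  -0.0036] turn u [ 0.0006 -0.0005  0.0017] q [ 0.16  0.22  1.83 -0.    1.1   1.64] t 8.72 F [-0.3 -0.6 -2.8]
[-0.01175098 -0.05676775 -0.01774758]
```

```bash
python3 -m handwheel '[-0.003,-0.009,-0.02,0,0,0,0,0,0,0,0,0]'
python3 -m handwheel '[0,0,-0.02,0,0,0,0,0,0,0,0,0]'
python3 -m handwheel '[0,0,-0.02,0,0,0,0,0,0,0,0,0]'
python3 -c "
from h import *
print(ctrl.get_state()['wrist_torque'])"
```

```text
time: 8.88
eef_pos: [0.572, 0.1905, 0.1622]
tcp_rot: [0.999, 0.044, -0.001, 0.001]
contact_force: [-0.3, -0.2, -3.8]
opening: 0.694
finger_force: 66.6
time: 9.05
eef_pos: [0.572, 0.1907, 0.1591]
tcp_rot: [0.999, 0.044, -0.001, 0.001]
contact_force: [0.0, -0.4, -2.8]
opening: 0.697
finger_force: 66.6
time: 9.22
eef_pos: [0.572, 0.1907, 0.156]
tcp_rot: [0.999, 0.044, -0.001, 0.001]
contact_force: [0.3, 0.0, -2.6]
opening: 0.689
finger_force: 66.6
[ 0.04366272  0.0222856  -0.01715126]
```

```bash
python3 -m handwheel '[0,0,-0.03,0,0,0,0,0,-0.03,0,0,0,0,0,0,0,0,0]'
python3 -m handwheel '[0,0,-0.03,0,0,0,0,0,-0.03,0,0,0,0,0,0,0,0,0]'
python3 -m handwheel '[0,0,-0.03,0,0,0,0,0,-0.03,0,0,0,0,0,0,0,0,0]'
python3 -m handwheel '[0,0,-0.03,0,0,0,0,0,-0.02,0,0,0,0,0,0,0,0,0]'
```

```text
time: 9.47
eef_pos: [0.5716, 0.1906, 0.1462]
tcp_rot: [0.999, 0.044, -0.002, 0.001]
contact_force: [0.8, 0.1, -3.0]
opening: 0.69
finger_force: 66.6
time: 9.72
eef_pos: [0.5716, 0.1906, 0.1373]
tcp_rot: [0.999, 0.044, -0.001, 0.001]
contact_force: [-0.7, -0.5, -2.8]
opening: 0.691
finger_force: 66.6
time: 9.97
eef_pos: [0.5716, 0.1906, 0.1284]
tcp_rot: [0.999, 0.044, -0.001, 0.001]
contact_force: [0.0, 0.6, -2.7]
opening: 0.693
finger_force: 66.6
time: 10.22
eef_pos: [0.5717, 0.1906, 0.1212]
tcp_rot: [0.999, 0.044, -0.001, 0.001]
contact_force: [-0.5, 0.2, -2.9]
opening: 0.69
finger_force: 66.6
```

Excellent, no contact forces so far. I'll go down in 1.5 mm steps until contact.

```bash
python3 -m handwheel '[0,0,-0.02,0,0,0,0,0,-0.02,0,0,0,0,0,0,0,0,0]' | grep -E "eef|contact"
python3 -m handwheel '[0,0,-0.01,0,0,0,0,0,-0.01,0,0,0,0,0,0,0,0,0]'| grep -E "eef|contact"
python3 -m handwheel '[0,0,-0.01,0,0,0,0,0,0,0,0,0]'| grep -E "eef|contact"
python3 -m handwheel '[0,0,-0.01,0,0,0,0,0,0,0,0,0]'| grep -E "eef|contact"
python3 -m handwheel '[0,0,-0.01,0,0,0,0,0,0,0,0,0]'| grep -E "eef|contact"
```

```text
eef_pos: [0.5718, 0.1907, 0.1154]
contact_force: [-0.6, -0.4, -2.7]
eef_pos: [0.5721, 0.1907, 0.1129]
contact_force: [-0.8, 0.3, -2.3]
eef_pos: [0.5722, 0.1907, 0.1114]
contact_force: [0.3, 1.0, -3.2]
eef_pos: [0.5721, 0.1907, 0.1099]
contact_force: [-0.3, 0.6, -2.7]
eef_pos: [0.5721, 0.1907, 0.1084]
contact_force: [-0.3, -0.6, -2.6]
```

```bash
python3 -m handwheel '[0,0,-0.01,0,0,0,0,0,0,0,0,0]'| grep -E "eef|contact"
python3 -m handwheel '[0,0,-0.01,0,0,0,0,0,0,0,0,0]'| grep -E "eef|contact"
python3 -m handwheel '[0,0,-0.01,0,0,0,0,0,0,0,0,0]'| grep -E "eef|contact"
```

```text
eef_pos: [0.5725, 0.1908, 0.1079]
contact_force: [-1.2, -0.8, 0.6]
eef_pos: [0.5728, 0.1908, 0.1076]
contact_force: [-3.1, -1.2, 6.6]
eef_pos: [0.5731, 0.1908, 0.1074]
contact_force: [-4.6, -1.6, 11.6]
```

Contact is on the pin at the predicted height: TCP 0.1077, against 0.1017 when home. I'll keep a light press and turn in 4° steps about the drum's axis.

```bash
python3 -m handwheel '[0,0,0.004,0,0,0.044,0,0.0017,0,0,0,0,0,0.0017,0,0,0,0.044,0,0,0,0,0,0]'| grep -E "eef|contact|rot"
python3 -m handwheel '[0,0.0017,0,0,0,0.044,0,0,0,0,0,0,-0.0003,0.0017,0,0,0,0.044,0,0,0,0,0,0]'| grep -E "eef|contact|rot"
python3 -m handwheel '[-0.0005,0.0016,0,0,0,0.044,0,0,0,0,0,0,-0.0006,0.0016,0,0,0,0.044,0,0,0,0,0,0]'| grep -E "eef|contact|rot"
python3 -c "
from h import *
print(ctrl.get_state()['wrist_torque'])"
```

```text
eef_pos: [0.5742, 0.1915, 0.1078]
tcp_rot: [0.993, 0.115, 0.002, 0.001]
contact_force: [-2.3, -0.3, 6.7]
eef_pos: [0.574, 0.1926, 0.1079]
tcp_rot: [0.983, 0.183, 0.002, 0.0]
contact_force: [-2.4, 1.0, 7.5]
eef_pos: [0.5736, 0.1934, 0.1078]
tcp_rot: [0.968, 0.25, 0.002, -0.0]
contact_force: [-1.8, 1.2, 8.0]
[0.38064111 0.45551142 0.14428998]
```

```bash
python3 -m handwheel '[-0.001,0.0010,0,0,0,0.044,0,0,0,0,0,0,-0.001,0.0010,0,0,0,0.044,0,0,0,0,0,0]'| grep -E "eef|contact|rot"
python3 -m handwheel '[-0.001,0.001,0,0,0,0.044,0,0,0,0,0,0,-0.001,0.001,0,0,0,0.044,0,0,0,0,0,0]'| grep -E "eef|contact|rot"
python3 -c "
from h import *
print(ctrl.get_state()['wrist_torque'],ctrl.get_state()['qpos'].round(2))"
```

```text
eef_pos: [0.5733, 0.1937, 0.1078]
tcp_rot: [0.949, 0.316, 0.002, 0.0]
contact_force: [-3.0, 2.0, 8.0]
eef_pos: [0.5729, 0.1941, 0.1078]
tcp_rot: [0.924, 0.381, 0.002, 0.0]
contact_force: [-3.0, 1.9, 8.7]
[0.35138621 0.53965239 0.05744289] [0.16 0.29 1.86 0.   1.   0.95]
```

```bash
python3 -m handwheel '[-0.0013,0.0010,0,0,0,0.044,0,0,0,0,0,0,-0.0013,0.0010,0,0,0,0.044,0,0,0,0,0,0]'| grep -E "eef|contact|rot"
python3 -m handwheel '[-0.0014,0.0008,0,0,0,0.044,0,0,0,0,0,0,-0.0014,0.0008,0,0,0,0.044,0,0,0,0,0,0]'| grep -E "eef|contact|rot"
python3 -c "
from h import *
print(ctrl.get_state()['wrist_torque'],ctrl.get_state()['qpos'].round(2))"
```

```text
eef_pos: [0.5724, 0.1946, 0.1078]
tcp_rot: [0.896, 0.444, 0.002, 0.0]
contact_force: [-2.2, 1.6, 7.4]
eef_pos: [0.5716, 0.1952, 0.1076]
tcp_rot: [0.863, 0.505, 0.002, -0.0]
contact_force: [-3.4, 3.4, 7.5]
[0.78583865 0.68518076 0.08006746] [0.16 0.29 1.86 0.   0.99 0.67]
```

```bash
python3 -m handwheel '[-0.0025,0.0005,0,0,0,0.044,0,0,0,0,0,0,-0.0025,0.0005,0,0,0,0.044,0,0,0,0,0,0]'| grep -E "eef|contact|rot"
python3 -m handwheel '[-0.0018,0.0004,0,0,0,0.044,0,0,0,0,0,0,-0.0018,0.0003,0,0,0,0.044,0,0,0,0,0,0]'| grep -E "eef|contact|rot"
python3 -c "
from h import *
print(ctrl.get_state()['wrist_torque'],ctrl.get_state()['qpos'].round(2))"
```

```text
eef_pos: [0.5699, 0.1941, 0.1059]
tcp_rot: [0.826, 0.563, 0.0, 0.0]
contact_force: [-3.8, 1.2, 5.3]
eef_pos: [0.5693, 0.1941, 0.1043]
tcp_rot: [0.787, 0.618, 0.0, 0.0]
contact_force: [-0.9, 2.7, -2.0]
[ 0.63175877  0.04462024 -0.04023711] [ 0.16  0.29  1.86 -0.    0.99  0.4 ]
```

It dropped into the slot, so I'll lower it gently the rest of the way.

```bash
python3 -m handwheel '[0,0,-0.006,0,0,0,0,0,0,0,0,0]'| grep -E "eef|contact"
python3 -m handwheel '[0,0,-0.006,0,0,0,0,0,0,0,0,0]'| grep -E "eef|contact"
python3 -m handwheel '[0,0,-0.006,0,0,0,0,0,0,0,0,0]'| grep -E "eef|contact"
python3 -c "
from h import *
print(ctrl.get_state()['wrist_torque'],ctrl.get_state()['qpos'].round(2))"
```

```text
eef_pos: [0.5693, 0.1941, 0.1035]
contact_force: [0.0, 3.4, -2.1]
eef_pos: [0.5693, 0.194, 0.1028]
contact_force: [-0.9, 3.9, -1.3]
eef_pos: [0.5693, 0.194, 0.1023]
contact_force: [-2.3, 4.3, 1.0]
[ 0.8996888   0.25326404 -0.02774142] [ 0.16  0.29  1.86 -0.    0.99  0.4 ]
```

```bash
python3 -m handwheel '[0,0,-0.006,0,0,0,0,0,0,0,0,0]'| grep -E "eef|contact"
python3 -m handwheel '[0,0,-0.006,0,0,0,0,0,0,0,0,0]'| grep -E "eef|contact"
python3 -m handwheel '[0,0,-0.006,0,0,0,0,0,0,0,0,0]'| grep -E "eef|contact"
```

```text
eef_pos: [0.5693, 0.194, 0.1022]
contact_force: [-4.0, 4.2, 4.4]
eef_pos: [0.5694, 0.194, 0.1022]
contact_force: [-6.2, 3.0, 8.4]
eef_pos: [0.5694, 0.194, 0.1022]
contact_force: [-7.4, 2.4, 12.4]
```

Solid stop 5.7 mm below the pin contact, so it looks home. I'll ease the press, release and rise.

```bash
python3 -m handwheel '[0,0,0.012,0,0,0,0,0,0,0,0,0]'| grep -E "eef|contact"
python3 -m handwheel '[0,0,0,0,0,0,0,0,0,0,0,0,0,0,0,0,0,0,0,0,0,0,0,0,0,0,0,0,0,0]' 1
python3 -m handwheel '[0,0,0,0,0,0,0,0,0.03,0,0,0,0,0,0.05,0,0,0,0,0,0.05,0,0,0,0,0,0.05,0,0,0]'
python3 -m handwheel '[0,0,0.2,0,0,0,0,0,0.2,0,0,0,0,0,0.2,0,0,0,0,0,0.2,0,0,0,0,0,0.2,0,0,0]'|grep -E "eef|contact"
python3 -m handwheel '[-0.1,-0.2,0.1,0,0,0,-0.1,-0.2,0.1,0,0,0,-0.1,-0.2,0,0,0,0,-0.1,-0.2,0,0,0,0,-0.1,-0.2,0,0,0,0]'|grep -E "eef|contact"
python3 - <<'E'
from h import *
from scipy.optimize import least_squares
o=[]
for n,(u,v) in(("scene",(415,230)),("top",(225,220))):
    im,d=imaging.read_camera(n); cv2.imwrite(f"pics/{n}3.png",im)
    c=cloud(n,d).reshape(-1,3); Q=c[(np.hypot(c[:,0]-.5686,c[:,1]-.19)<.027)&(c[:,2]>.105)&(c[:,2]<.122)]
    if len(Q)>10:
        A=np.c_[Q[:,:2]-[.5686,.19],np.ones(len(Q))]; x=np.linalg.lstsq(A,Q[:,2],rcond=None)[0]; print(n,len(Q),"plain end z",x[2],"median",np.median(Q[:,2]),"slope deg",np.degrees(x[:2]))
    o.append(cv2.resize(im[v-50:v+50,u-50:u+50],(400,400),interpolation=cv2.INTER_CUBIC))
cv2.imwrite("pics/c5.png",np.hstack(o))
E
```

```text
eef_pos: [0.5693, 0.194, 0.1023]
contact_force: [-3.9, 4.1, 4.0]
time: 16.3
eef_pos: [0.5696, 0.1931, 0.1011]
tcp_rot: [0.786, 0.618, -0.0, 0.001]
contact_force: [0.4, 0.8, 1.0]
opening: 1.004
finger_force: 0.0
time: 16.72
eef_pos: [0.5697, 0.1937, 0.1294]
tcp_rot: [0.786, 0.618, 0.0, 0.001]
contact_force: [-1.2, 0.1, -0.2]
opening: 1.002
finger_force: 0.0
eef_pos: [0.5692, 0.1937, 0.2809]
contact_force: [0.2, 0.2, 0.2]
eef_pos: [0.4936, 0.0426, 0.3098]
contact_force: [1.1, -0.8, -0.4]
scene 291 plain end z 0.11688491907840831 median 0.11714996253346843 slope deg [ 1.89205473 -1.60093306]
top 109 plain end z 0.11844215327255525 median 0.1175747858470575 slope deg [-1.40333151 -3.15638245]
```

View pics/c5.png

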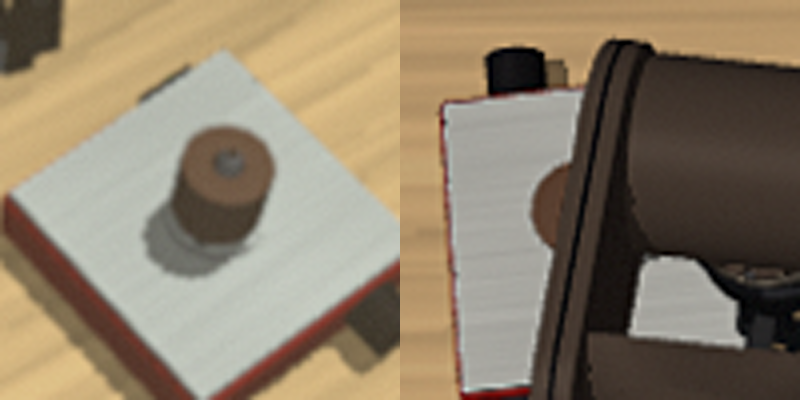

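The left crop shows the drum upright on the flange at (225,190) with the arbor end in its bore. Its plain end measures 0.117 m with the depth reading about 1 mm high, and home is 0.116 m. I'll hand it in.

```bash
python3 -c "
from plant import ctrl
print(ctrl.sign_off())"
```

```text
the job is handed in; nothing more can be done
None
```

The widest drum is on the sander's arbor, castellated end down, with its slots over the cross pin and fully home on the flange; the robot is clear, I never moved the other drums, tin or offcut, and the job is handed in.

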